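# Click the stop collar onto the inspection stand

### The arm

A 6-joint arm with a two-finger parallel gripper is mounted at the origin on a cart in front of the work surface, level with it; the furniture and walls round the work are solid. World frame = base frame: x ahead of the robot, y to its left, z up, the work surface at z = 0. Lengths are in m, angles in rad, forces in N, time in s.
With the tool pointing down it reaches from about 0.375 to 0.9 m from the base axis. Payload 3.1 kg.
Tool frame: the origin (TCP) lies midway between the tips of the shut fingers; the grasp point (between the pads) lies 19 mm behind it; z points along the fingers, y is the line along which they close (so a half turn about z gives the same grasp; the last joint's range is limited). The gripper opens to 87 mm and grips with 3 to 60 N. Pads are 19 mm wide; open, the fingers measure 117 mm over their backs; the gripper's body (75 mm by 190 mm) begins 51 mm behind the grasp point.
Start: joints at [-1.339, 0.527, 1.433, -0, 1.181, -0.178], TCP at [0.249, -0.573, 0.223] pointing down, gripper open.
Joint ranges: [-3.08, 3.08], [-0.75, 2.2], [0.22, 2.44], [-1.43, 4.57], [0, 2.65], [-2.85, 2.85]. Speed limits (rad/s): [2.79, 2.79, 3.14, 3.14, 3.14, 3.14].

### API

Orientations are given as a unit quaternion [w, x, y, z].
In Python, from plant import observe, viewer, job gives the robot as it stands.
- The arm moves only by the shell command python3 -m handwheel 'ROWS'. ROWS is JSON, a list of rows, each a list of 5 numbers: the closure, from 0 (fully open) to 1 (shut), then the shift along the tool's x, y, z in mm, then the turn about the tool's z in degrees. In form: [[jaw, x, y, z, turn], ...]. A call has 1 to 20 rows; each row shifts and turns the commanded pose from where the row before left it, along the tool's axes as they then stand; what a row does not reach is not made up. A row lasts 1/8 s, in which the tool goes at most 62.5 mm and 10.7 degrees, less where a joint would pass 70% of its speed; a pose out of reach is approached as far as the arm can. A call with a gripper value outside its range is refused whole. The fingers move at their own pace and stop on an object; the grip force is fixed at half the most. Time passes only in rows, so rows that do not move let the fingers close. It gives the time, the measured TCP pose, the force, the opening and the grip force at its end, in the units of the state.
- observe(): the state, without advancing time (a new reading comes with each control period).
- viewer.grab_frame(name): name is "scene" or "top" or "wrist"; returns the picture (400x640x3 uint8, red, green, blue); there is no depth.
- viewer.camera_params(name): a dict with "K" (3x3 intrinsics, pixels), "k1" (the pictures are not rectified: a ray, as slopes to the right and down, at radius r is drawn at 1 + k1 r^2 times it, then the intrinsics apply), "world_from_camera" (4x4, takes a point from camera to world coordinates). Camera axes: x right, y down, z forward; pixel columns grow to the right and rows downward; lengths in m; the calibration is good to about 2 mm. A picture is of the moment at which its call begins: read the wrist's pose just before it. camera_params takes no time and is no camera call; for the wrist camera it gives the pose at the moment of the call.
- job.job_done(): hands the job in; it is judged then, once.
Trained networks look in the newest picture that a camera, given by its name, has taken for a name from the list of things; names that differ only in an ending like _2 or _b are one class to them, and where a whole thing is asked for, a point or a joint stands for the part that bears it (a point fixed in the world has none). Each returns a list of dicts, best first, with "conf" (0 to 1); they miss things now and then, are a little off and sometimes report something else, mostly with a low value. They report only what shows in the picture. A call takes as long as a camera call.
- viewer.recognise(camera, name): "at" ([column, row] in pixels, amid what is visible of it).
- viewer.landmark_of(camera, name): "at" ([column, row] in pixels: a listed point, or the origin of a listed thing).
The state is a dict: "time": time; "qpos": joint angles; "qd": joint speeds; "joint_efforts": joint torques, N m; "tool_pos": TCP position; "tcp_rot": TCP orientation; "ft_force": force on the tool from outside, world axes, zero at the start; "ft_torque": the same for the moment, N m; "finger_gap": finger opening in m; "gripper_force": force on a finger pad.
Only numpy, scipy, OpenCV 4.12 (cv2) and the standard library are available. Lean on these libraries where they do the work, as an engineer would, in place of code of your own. Each camera call takes 0.05 s, during which the arm holds its last target. There are 200 camera calls.

### The job

The inspection stand on the blue mat is missing its stop collar: pick up the taller of the two plain metal collars and slide it down over the stand's upright column, pushing it past the two sprung balls until it clicks and sits fully home on the shoulder, with the balls sprung out again above it. Let go of it, and leave the short collar, the tape and the terminal strip where they are.

Things in the scene. Friction and masses are not known exactly. Their poses are not given: they have to be found in the camera images.
- tall_center (a point): Centre (half-way up) of the tall collar, the one to use: a loose plain grey metal ring standing on the desk, bore upright; outer diameter 40 mm, bore 19 mm, 30 mm high, about 80 g. The point lies on the bore's axis, 15 mm above its underside; z is the bore's axis. Same either way up and at any yaw. Grasp it across its outside, upper part or full height.
- short_center (a point): Centre (half-way up) of the short collar, a bystander to leave alone: outer diameter 40 mm, bore 19 mm, but only 12 mm high. The two collars may have changed places. A big fixed screen, up to 470 mm high, stands to the right of them: keep clear of y below -0.26 where x is above 0.40.
- seat (a point): Where the tall collar's centre must end: on the axis of the fixed stand's column, 15 mm above the shoulder. Stand, fixed on the 3 mm thick blue mat: dark base disc, diameter 70, 14 mm high; on it a dark round boss (diameter 34 mm at its foot, 29 mm above) whose flat top, 44 mm above the mat, is the shoulder; then an upright bright rod, diameter 16 mm. z up; balls on the rod's +y and -y sides.
- column_tip (a point): Top of the rod, on its axis, 56 mm above the shoulder, 100 mm above the mat. Its last 10 mm taper from 16 to 6 mm diameter to guide the collar on. The balls stop a lowered collar when its underside is about 41 mm above the shoulder; a push of about 5 to 10 N (more than its weight) takes it over them, and in the last 2 to 3 mm above the shoulder they spring out over its top.
- ball_left (a joint): How far the sprung brass ball on the column's +y side is pressed in, in m: 0 when fully out, 0.005 at most; it must be pressed in about 0.002 for the collar to pass. Ball diameter 14 mm, its centre 36.5 mm above the shoulder, standing 3.5 mm out from the rod.
- ball_right (a joint): The same for the ball on the -y side.
- black_tape: Roll of black tape, diameter 56 mm, 18 mm high, lying flat; origin at the centre of its underside. On the mat; a bystander.
- terminals: White screw terminal strip, 19 x 52 x 13 mm; origin at the centre of its underside. On the mat; a bystander.

How it is judged:
At the end, for the whole second after the job is handed in: The tall collar is at rest on the column, its centre within 5 mm of the column's axis and less than 3 mm above its seat, its axis within 10 degrees of upright, and both balls have sprung out above it (pressed in less than 1 mm) (horizontal distance between tall_center and seat below 0.005 m and z of tall_center in the frame of seat between -0.004 and 0.003 m and angle between the z axis of tall_center and the z axis of seat, either way round below 0.17 rad and value of joint each of ball_left, ball_right below 0.001 m and linear speed of tall_collar below 0.02 m/s); the robot touches nothing.
It fails at once if the short collar is moved by more than 20 mm (distance of short_center from where it was at the start of the episode above 0.02 m).
It fails at once if the black tape is moved by more than 20 mm (distance of black_tape from where it was at the start of the episode above 0.02 m).
It fails at once if the terminal strip is moved by more than 20 mm (distance of terminals from where it was at the start of the episode above 0.02 m).
It also fails if it takes over 48 s, if anything falls off the work surface, if the arm or the gripper's body presses on something with over 40 N, if the wrist force passes 120 N, or if a joint passes its speed limit or range.

## Working session

There is one attempt and no reset: what is moved stays moved. The work goes in short steps, Python scripts to look and compute and a shell command to move; the robot and the scene stay as the last step left them, time stands still between calls to the robot, and variables do not carry over. Pictures are saved under pics/ and viewed, at most 10 in all, crops included, and the job is handed in when it is done.

```bash
mkdir -p pics
cat > h.py <<'E'
import numpy as np, cv2
from plant import observe, viewer, job
def ray(cam,px,P=None):
    P=P or viewer.camera_params(cam);K=np.array(P["K"]);T=np.array(P["world_from_camera"])
    d=np.array([(px[0]-K[0,2])/K[0,0],(px[1]-K[1,2])/K[1,1]]);u=d.copy()
    for _ in range(20): u=d/(1+P["k1"]*(u@u))
    return T[:3,3],T[:3,:3]@np.array([u[0],u[1],1])
def atz(cam,px,z,P=None):
    o,d=ray(cam,px,P);return o+d*(z-o[2])/d[2]
def tri(rs):
    A=np.zeros((3,3));b=np.zeros(3)
    for o,d in rs:
        d=d/np.linalg.norm(d);M=np.eye(3)-np.outer(d,d);A+=M;b+=M@o
    return np.linalg.solve(A,b)
def save(cam,n): cv2.imwrite(f"pics/{n}.png",viewer.grab_frame(cam)[:,:,::-1])
E
python3 - <<'E'
from h import *
np.set_printoptions(precision=4,suppress=True)
s=observe();print(s["time"],s["tool_pos"],s["tcp_rot"],s["ft_force"])
for c in("scene","top"):
    save(c,c+"0")
    for n,z in(("tall_center",.015),("short_center",.006),("seat",.062),("column_tip",.103),("black_tape",.003),("terminals",.003)):
        for r in viewer.landmark_of(c,n)[:3]: print(c,n,np.round(r["at"],1),round(r["conf"],2),atz(c,r["at"],z))
E
```

```text
0.0 [ 0.2488 -0.5725  0.2216] [-0.0011  0.9791  0.2035 -0.0001] [ 0.4521 -0.2984 -0.7338]
scene tall_center [333.3 172.6] 0.55 [ 0.6193 -0.0436  0.015 ]
scene short_center [378.3 193.6] 0.63 [ 0.5023 -0.0467  0.006 ]
scene column_tip [259.9 266.2] 0.79 [0.5587 0.3091 0.103 ]
scene black_tape [307.3 205.5] 0.92 [0.6198 0.0669 0.003 ]
scene terminals [260.3 224.6] 0.54 [0.6744 0.1669 0.003 ]
top tall_center [370.5 186.9] 0.55 [ 0.6195 -0.0412  0.015 ]
top short_center [373.  235.4] 0.66 [ 0.4895 -0.0473  0.006 ]
top seat [238.4 202.2] 0.78 [0.572  0.3055 0.062 ]
top column_tip [232.3 206.8] 0.73 [0.5556 0.3124 0.103 ]
top black_tape [327.8 182.6] 0.8 [0.633  0.0738 0.003 ]
top terminals [295.2 168.7] 0.68 [0.6715 0.1631 0.003 ]
```

View pics/scene0.png

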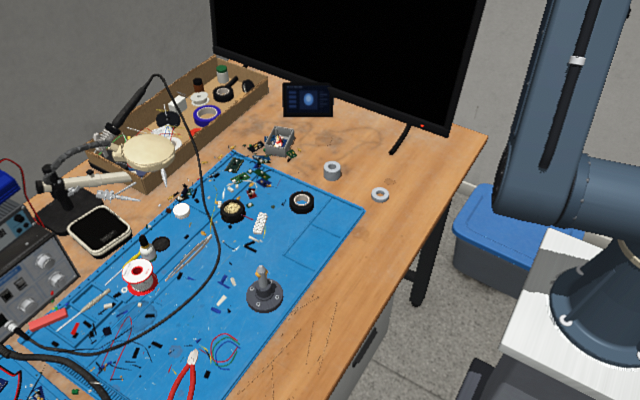

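View pics/top0.png

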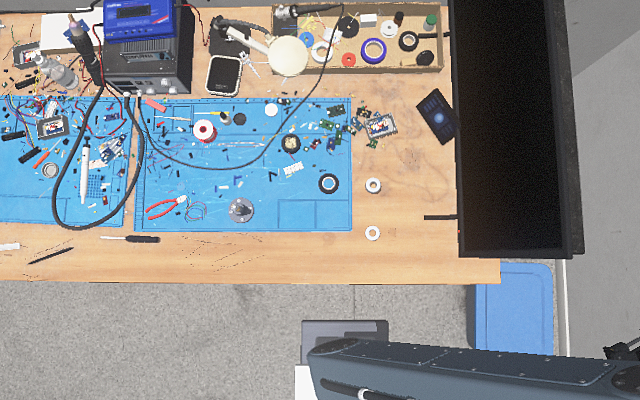

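The scene picture shows the tall ring at (333,172), with the short one nearer at (379,194). The stand is at (262,285), the tape at (302,202) and the strip at (260,222). All of this agrees with the networks. I'll pull the arm in first, then swing it past the screen to look from near.

```bash
python3 -m handwheel '[[0,-1,-47,0,0],[0,-1,-47,0,0],[0,-1,-47,0,0],[0,-1,-47,0,0],[0,42,-21,0,0],[0,42,-21,0,0],[0,42,-21,0,0],[0,42,-21,0,0],[0,42,-21,0,0],[0,48,-12,0,0],[0,48,-12,0,0],[0,48,-12,0,0],[0,48,-12,0,0],[0,48,-12,0,0],[0,48,-12,0,0],[0,0,0,0,8],[0,0,0,0,8],[0,0,0,0,7.5],[0,0,0,0,0]]'
cat > look.py <<'E'
from h import *
import sys
np.set_printoptions(precision=4,suppress=True)
s=observe();print(s["time"],s["tool_pos"],s["tcp_rot"],s["qpos"],s["ft_force"],s["finger_gap"])
P=viewer.camera_params("wrist");print(np.array(P["world_from_camera"])[:3,3])
save("wrist",sys.argv[1])
for a in sys.argv[2:]:
    n,z=a.split("=")
    for r in viewer.landmark_of("wrist",n)[:3]: print(n,np.round(r["at"],1),round(r["conf"],2),atz("wrist",r["at"],float(z),P))
E
python3 look.py w1 tall_center=.015 short_center=.006 black_tape=.003
```

```text
time: 3.08
tool_pos: [0.5568, -0.0416, 0.2226]
tcp_rot: [0.0, 1.0, 0.001, 0.0]
ft_force: [0.0, -0.2, -0.4]
finger_gap: 0.0867
gripper_force: 0.0
3.075 [ 0.5568 -0.0416  0.2226] [0.     1.     0.0007 0.0001] [-0.2747  0.4376  1.6018 -0.      1.102   1.2948] [ 0.0349 -0.1916 -0.3764] 0.08669769252296292
[ 0.6261 -0.0412  0.3855]
tall_center [328.1 122.3] 0.61 [ 0.6241 -0.0461  0.015 ]
short_center [327.5 217.4] 0.7 [ 0.4993 -0.046   0.006 ]
short_center [328.8 123.7] 0.68 [ 0.6223 -0.0471  0.006 ]
black_tape [232.3 115.9] 0.88 [0.632 0.074 0.003]
```

View pics/w1.png

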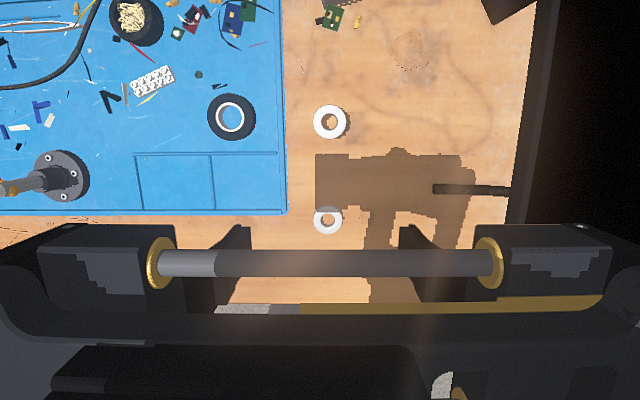

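The wrist picture shows the tall ring at (330,121), the short one at (328,220) and the tape at (232,117). I'll refine the ring's centre from its white top face.

Run:
```python
from h import *
im=cv2.imread("pics/w1.png");P=viewer.camera_params("wrist")
m=(im.min(2)>190).astype(np.uint8);m[:95]=0;m[150:]=0;m[:,:300]=0;m[:,360:]=0
c=max(cv2.findContours(m,0,1)[0],key=cv2.contourArea)
w=np.array([atz("wrist",p[0],.03,P)[:2] for p in c])*1000
print(cv2.minEnclosingCircle(w.astype(np.float32)),w.min(0),w.max(0),cv2.fitEllipse(w.astype(np.float32)))
```

```text
((624.8494262695312, -46.962764739990234), 19.35703468322754) [605.9999714  -65.84339079] [643.5245695  -28.36227499] ((624.8865966796875, -47.058834075927734), (37.536231994628906, 37.80216979980469), 123.8094482421875)
```

```bash
python3 -m handwheel '[[0,34,2,0,0],[0,33.5,2.5,0,0],[0,0,0,50,0],[0,0,0,50,0],[0,0,0,50,0],[0,0,0,40,0],[0,0,0,14,0],[0,0,0,9,0],[0,0,0,0,0],[1,0,0,0,0],[1,0,0,0,0],[1,0,0,0,0],[1,0,0,0,0],[1,0,0,0,0],[1,0,0,0,0]]'
```

```text
time: 5.15
tool_pos: [0.6242, -0.0462, 0.0096]
tcp_rot: [0.0, 1.0, -0.0, -0.0]
ft_force: [0.0, 0.9, 1.4]
finger_gap: 0.0395
gripper_force: 30.0
```

```bash
python3 -m handwheel '[[1,0,0,-50,0],[1,0,0,-50,0],[1,0,0,-50,0],[1,0,0,-50,0],[1,-16,-40,-10,0],[1,-16,-40,0,0],[1,-16,-40,0,0],[1,-16,-40,0,0],[1,-16,-40,0,0],[1,-16,-40,0,0],[1,-16,-40,0,0],[1,-16,-40,0,0],[1,-16,-37,0,0],[1,0,0,0,0],[1,0,0,0,0]]'
python3 look.py w2 column_tip=.103 seat=.062 tall_center=.21
```

```text
time: 7.02
tool_pos: [0.4803, 0.3105, 0.2193]
tcp_rot: [0.0, 1.0, 0.0, -0.0]
ft_force: [0.6, 0.1, -0.4]
finger_gap: 0.0393
gripper_force: 30.0
7.025 [0.4803 0.3105 0.2193] [ 0.0004  1.      0.0001 -0.0001] [ 0.3789  0.46    1.5713 -0.0007  1.1108  1.9499] [ 0.6323  0.1109 -0.4088] 0.03929885106994951
[0.5497 0.3109 0.3822]
column_tip [328.5 112.8] 0.57 [0.5565 0.3067 0.103 ]
seat [326.3 109.6] 0.81 [0.5607 0.3084 0.062 ]
tall_center [325.3 244.2] 0.64 [0.4743 0.31   0.21  ]
```

View pics/w2.png

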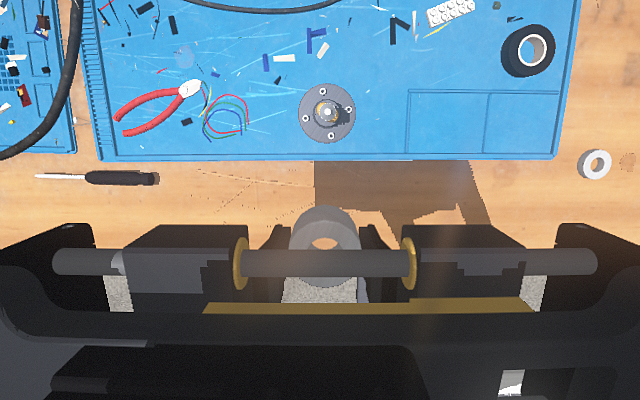

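Run:
```python
import cv2
im=cv2.imread("pics/w2.png")
a=cv2.resize(im[70:155,280:380],None,fx=5,fy=5,interpolation=2);b=cv2.resize(im[195:280,275:375],None,fx=3,fy=5,interpolation=2)
import numpy as np
cv2.imwrite("pics/w2c.png",np.hstack([a,b]))
```

```text
(no output)
```

View pics/w2c.png

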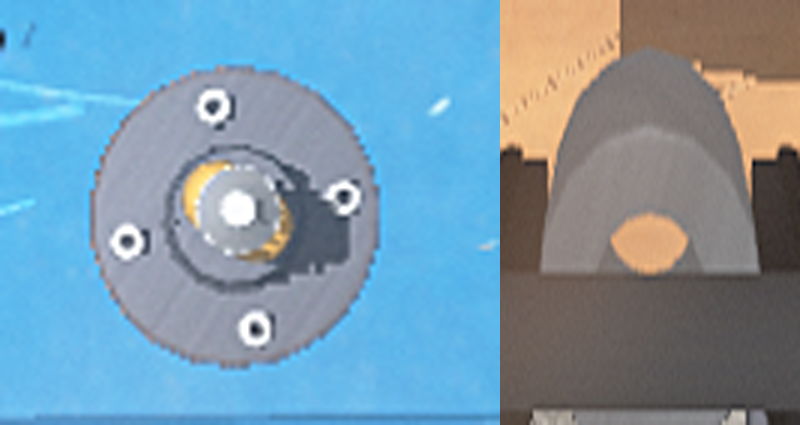

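Run:
```python
from h import *
np.set_printoptions(precision=4,suppress=True)
P=viewer.camera_params("wrist")
for n,p,z in(("tip",(327.6,111.2),.103),("disc",(326.8,113),.017),("bot",(324.5,204.2),.2097),("top",(324.8,219.9),.2397),("L",(288.3,246),.2397),("R",(361,246),.2397)): print(n,atz("wrist",p,z,P))
```

```text
tip [0.5585 0.3067 0.103 ]
disc [0.559  0.3067 0.017 ]
bot [0.501  0.3098 0.2097]
top [0.5012 0.3097 0.2397]
L [0.4869 0.3288 0.2397]
R [0.4868 0.2908 0.2397]
```

```bash
python3 -m handwheel '[[1,39,1.5,0,0],[1,39,1.5,0,0],[1,0,0,40,0],[1,0,0,40,0],[1,0,0,20,0],[1,0,0,0,0]]'
python3 -m handwheel '[[1,0,0,5,0],[1,0,0,5,0],[1,0,0,2,0],[1,0,0,2,0],[1,0,0,0,0]]'
```

```text
time: 7.98
tool_pos: [0.5574, 0.3065, 0.1175]
tcp_rot: [0.001, 1.0, -0.001, -0.002]
ft_force: [-0.1, -0.2, 0.2]
finger_gap: 0.0395
gripper_force: 30.0
time: 8.6
tool_pos: [0.5583, 0.3079, 0.1056]
tcp_rot: [-0.0, 1.0, -0.0, -0.0]
ft_force: [-0.1, -0.3, -0.9]
finger_gap: 0.0397
gripper_force: 30.0
```

```bash
python3 -m handwheel '[[1,0,0,2,0],[1,0,0,2,0],[1,0,0,0,0],[1,0,0,0,0]]'
python3 look.py w3
```

```text
time: 9.1
tool_pos: [0.5584, 0.3079, 0.1015]
tcp_rot: [-0.0, 1.0, -0.0, 0.0]
ft_force: [0.7, 0.9, -1.0]
finger_gap: 0.0398
gripper_force: 30.0
9.1 [0.5584 0.3079 0.1015] [-0.      1.     -0.0002  0.    ] [0.329  0.6915 1.498  0.     0.9521 1.9001] [ 0.6656  0.9346 -0.9539] 0.039794573740165214
[0.6277 0.3082 0.2644]
```

View pics/w3.png

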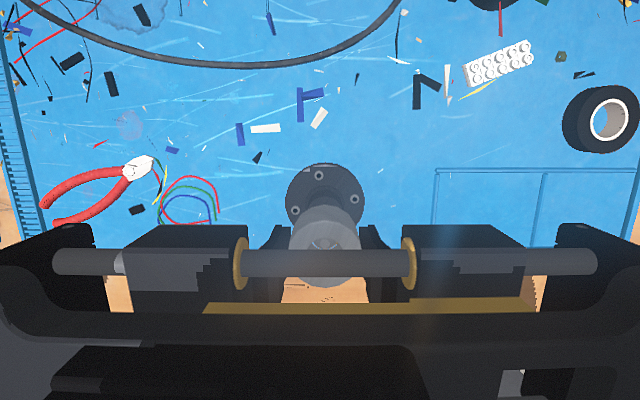

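The rod tip shows inside the bore at about (320,243), and the side forces are under 1 N. I'll push on past the balls.

```bash
python3 -m handwheel '[[1,0,0,3,0],[1,0,0,3,0],[1,0,0,2,0],[1,0,0,0,0]]'; python3 -m handwheel '[[1,0,0,3,0],[1,0,0,3,0],[1,0,0,3,0],[1,0,0,0,0]]'
```

```text
time: 9.65
tool_pos: [0.5577, 0.3079, 0.0938]
tcp_rot: [0.0, 1.0, -0.0, -0.001]
ft_force: [-2.6, 0.5, 3.4]
finger_gap: 0.0392
gripper_force: 30.0
time: 10.15
tool_pos: [0.5574, 0.3077, 0.0833]
tcp_rot: [0.0, 1.0, -0.0, -0.001]
ft_force: [-2.7, 0.5, -2.9]
finger_gap: 0.0396
gripper_force: 30.0
```

```bash
python3 -m handwheel '[[1,-1,0,4,0],[1,0,0,4,0],[1,0,0,4,0],[1,0,0,4,0],[1,0,0,4,0],[1,0,0,3,0],[1,0,0,0,0],[1,0,0,0,0]]'; python3 look.py w4 tall_center=.062 seat=.062
```

```text
time: 11.15
tool_pos: [0.557, 0.3075, 0.0602]
tcp_rot: [0.0, 1.0, -0.0, -0.001]
ft_force: [0.3, 0.6, -9.0]
finger_gap: 0.0397
gripper_force: 30.0
11.15 [0.557  0.3075 0.0602] [ 0.0003  1.     -0.0002 -0.0007] [ 0.3292  0.7489  1.5202 -0.0002  0.8739  1.9006] [ 0.3442  0.5798 -8.9579] 0.03971357131438011
[0.6266 0.3079 0.223 ]
tall_center [327.4 246.3] 0.93 [0.5545 0.3059 0.062 ]
seat [323.3 239.1] 0.77 [0.5591 0.3083 0.062 ]
```

View pics/w4.png

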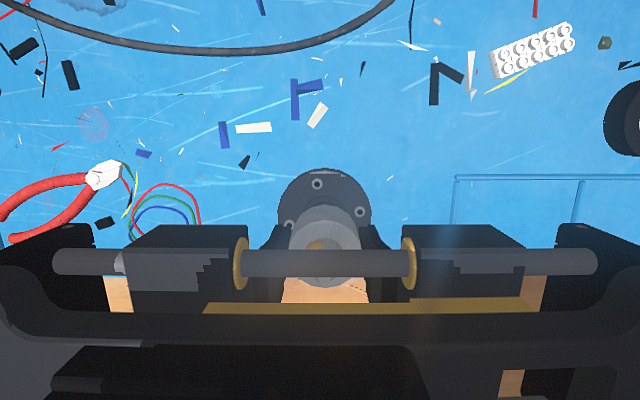

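Collar is right at the click: the balls are now dragging it downward. Last few millimetres next.

```bash
python3 -m handwheel '[[1,0,0,1.5,0],[1,0,0,1.5,0],[1,0,0,1,0],[1,0,0,0,0],[1,0,0,0,0]]'; python3 -m handwheel '[[1,0,0,1,0],[1,0,0,0,0],[1,0,0,0,0]]'
```

```text
time: 11.92
tool_pos: [0.5581, 0.308, 0.0581]
tcp_rot: [-0.0, 1.0, -0.0, 0.001]
ft_force: [-0.5, -0.5, -0.3]
finger_gap: 0.0393
gripper_force: 30.0
time: 12.3
tool_pos: [0.5575, 0.308, 0.0566]
tcp_rot: [-0.0, 1.0, -0.0, 0.0]
ft_force: [-0.2, 0.0, -0.1]
finger_gap: 0.0396
gripper_force: 30.0
```

```bash
python3 -m handwheel '[[1,0,0,1,0],[1,0,0,1,0],[1,0,0,0,0],[1,0,0,0,0]]'
```

```text
time: 12.8
tool_pos: [0.5576, 0.308, 0.0565]
tcp_rot: [-0.0, 1.0, -0.0, 0.001]
ft_force: [-1.9, -0.5, 9.0]
finger_gap: 0.0395
gripper_force: 30.0
```

It has seated on the shoulder, with 9 N pushing back at exactly the expected height. I'll ease off, let go, retreat and check.

```bash
python3 -m handwheel '[[1,0,0,-1.5,0],[0,0,0,0,0],[0,0,0,0,0],[0,0,0,0,0],[0,0,0,0,0],[0,0,0,0,0],[0,0,0,-20,0],[0,0,0,-40,0],[0,0,0,-50,0],[0,0,0,-50,0],[0,-40,0,0,0],[0,-40,0,0,0],[0,-40,0,0,0],[0,0,0,0,0]]'; python3 look.py w5 tall_center=.062 seat=.062 column_tip=.103
python3 - <<'E'
from h import *
np.set_printoptions(precision=4,suppress=True)
save("scene","s5")
a=cv2.imread("pics/w5.png");b=cv2.imread("pics/s5.png")
cv2.imwrite("pics/c5.png",np.hstack([cv2.resize(a[80:200,260:380],(400,400)),cv2.resize(b[250:320,225:295],(400,400))]))
for n in("ball_left","ball_right","tall_center","seat","column_tip"):
    print(n,[(r["at"],r["conf"]) for r in viewer.landmark_of("scene",n)[:2]])
E
```

```text
time: 14.55
tool_pos: [0.434, 0.3078, 0.2174]
tcp_rot: [0.0, 1.0, 0.001, -0.001]
ft_force: [0.4, 0.2, -0.0]
finger_gap: 0.0871
gripper_force: 0.0
14.55 [0.434  0.3078 0.2174] [ 0.0001  1.      0.0008 -0.0006] [0.4065 0.41   1.6702 0.0003 1.0628 1.9756] [ 0.4486  0.2413 -0.0271] 0.08707449022805835
[0.5035 0.3082 0.3802]
tall_center [325.7  64.6] 0.62 [0.5578 0.3066 0.062 ]
seat [321.7  60.4] 0.65 [0.5617 0.3106 0.062 ]
column_tip [323.   57.7] 0.81 [0.5564 0.3092 0.103 ]Traceback (most recent call last):
  File "<stdin>", line 7, in <module>
ValueError: it knows: black_tape, column_tip, seat, short_center, tall_center, terminals
```

View pics/c5.png

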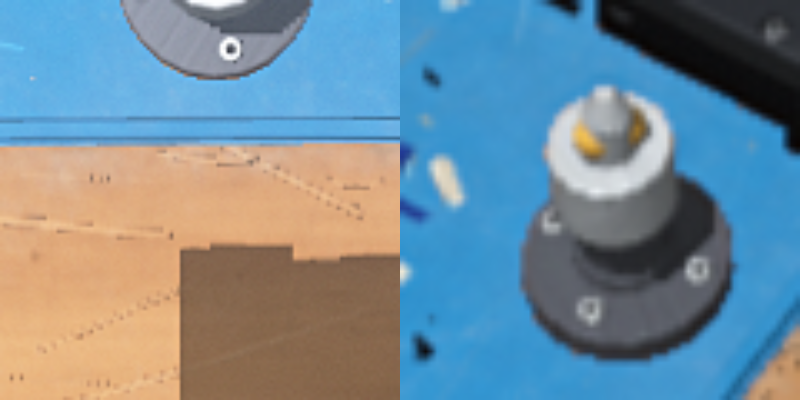

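The scene crop (right half, collar around picture pixel (260,276)) shows the collar level on the shoulder, with both brass balls out above it. The gripper is clear, so I'm handing in.

```bash
python3 -c "
from plant import job
print(job.job_done())"
```

```text
the job is handed in; nothing more can be done
None
```

The tall collar is seated on the stand's shoulder with both balls sprung out above it; I let go, moved the gripper clear without approaching the short collar, tape or terminal strip, and handed the job in at about 14.7 s (no verdict was returned).

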